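# Find the balance point of a mobile's arm over a block edge and set its hanger there

### The job

The brass arm of a hanging mobile lies along the dark iron block, and its hanger has to sit exactly at its balance point. Stand the flux jar upright elsewhere on the bench, out of the arm's way, then, without gripping or lifting the arm, push it gently lengthwise, drop end first, over the end edge of the block until it only just tips and its drop comes down on the bench. Leave the arm tipped like that and slide the hanger along it until it is centred right above that edge; leave the block and all the other things where they are.

Things in the scene. Friction and masses are not known exactly. Their poses are not given: they have to be found in the camera images.
- iron_block: dark loose iron block, 45 (x) x 75 (y) x 34 mm high, 0.95 kg, held on the bench only by weight and friction. Origin: centre of its underside; its y axis is its length and points to the end over which the arm's drop hangs.
- block_edge (a point): middle of the block's upper end edge on the drop's side (0, 37.5, 34 mm in the block's frame); axes as the block's. This edge, which runs along the block's x, is the fulcrum.
- beam: the mobile's arm: straight brass strip 16 (x) x 280 (y) x 7 mm lying along the block, both ends overhanging, with a brass drop on its +y end and a hanger on top. In all 0.3 to 0.42 kg. The drop's filling is hidden: the balance point lies 10 to 48 mm from the strip's middle, towards the drop. Friction on the block 0.45 to 0.75. Origin: middle of the strip's underside; y along it to the drop, z up.
- beam_tail (a point): centre of the arm's plain flat tail face (16 x 7 mm), 140 mm from the arm's middle, 3.5 mm above its underside; axes as the arm's. When the balance point passes the block's edge, the arm tilts by 0.15 to 0.2 rad until the drop rests on the bench, the tail rising some 20 to 35 mm, and lies still there.
- beam_head (a point): centre of the strip's other end face, 140 mm from the arm's middle, 3.5 mm above its underside. Here the hollow drop begins: round, coaxial with the strip, 40 mm long and 26 mm across at its thickest (21 to 27 mm from the strip's end), so it reaches 9.5 mm below the strip's underside.
- hanger (a joint): place of the hanger along the arm (m): 0 at the strip's middle, positive towards the drop, stops at +-0.118; starts in the tail's half. Steel shoe straddling the strip, 20 mm across, 18 mm along it, flat ends, 10 mm above the strip's top; a wire eye on it reaches 25 mm. 12 g. Friction holds it where it is left: 0.5 N slides it, less than it takes to slide the arm on the block.
- hanger_mid (a point): middle of the hanger at the level of the strip's top face (9 mm from each end of the shoe); axes as the arm's
- flux_jar: white jar with blue lid, 51 mm across, 58 mm high, 0.11 kg, round and closed, standing in the way of the drop just beyond it. Origin: centre of its underside (the jar's axis lies 1 mm towards its own +x).
- vial_a: bystander: small sample vial with black cap, 15 mm across, 40 mm high, upright beside the block; origin at the centre of its underside
- tweezers_a: bystander: steel tweezers lying flat, 12 x 123 (y) x 7 mm; origin under the middle
- pen_steel: bystander: steel and black pen lying on the bench under the tail, 10 x 120 (y) x 10 mm; origin under the middle
- pliers_flat: bystander: red-handled pliers lying flat, 38 x 132 (y) x 10 mm; origin under the middle
- handpiece: bystander: grey-green rotary handpiece lying, 27 x 145 (y) x 26 mm; origin under the middle
- needle_file_b: bystander: needle file with wooden handle lying, 15 x 155 (y) x 15 mm; origin under the middle
- bench: the fixed workbench, top at z = 0; origin at floor level. Fixed on it: blue bur rack (80 x 206 x 63 mm, at x 0.72, y 0.42), pocket scale (110 x 72 x 21, x 0.70, y -0.16), visor (250 x 190 x 36, x 0.65, y -0.32), jar (80 wide, 112 high, x 0.62, y 0.585), stand (50 wide, 41 high, x 0.395, y 0.53), a corded handpiece (25 high) from x 0.65, y -0.06 to x 0.55, y -0.17.
Things that resemble listed ones, but are neither listed nor needed, are in the scene too. What is shaped like the iron_block but green is not meant.

How it is judged (in metres and radians):
On the way, in this order (a step that is already met when the one before it is completed fails the run):
1. the jar has been stood upright in another place (at least 30 mm away) and let go (distance of flux_jar from where it was at the start of the episode above 0.03 m and angle between flux_jar's own z axis and vertical below 0.1 rad and height (world z) of flux_jar below 0.008 m and contact force between the fingers and flux_jar below 0.05 N), for 0.2 s.
2. the arm has tipped over the block's edge (tilt over 0.1 rad, drop end below the edge) (angle between beam's own z axis and vertical between 0.1 and 0.26 rad and z of beam_head in the frame of block_edge below 0 m), for 0.3 s.
At the end, for the whole second after the job is handed in: The arm rests tipped 0.1 to 0.26 rad over the block's edge, drop on the bench with 0.005 to 0.4 N (pushed at most some 10 mm past balance), over 1 N on the block; the hanger's middle is within 6 mm of the edge along the block; the jar stands upright on the bench, released. All at rest (all of step 2 and y of hanger_mid in the frame of block_edge between -0.006 and 0.006 m and contact force between beam and bench between 0.005 and 0.4 N and contact force between beam and iron_block above 1 N and linear speed of each of beam, flux_jar below 0.01 m/s and angle between flux_jar's own z axis and vertical below 0.1 rad and height (world z) of flux_jar below 0.008 m and contact force between the fingers and flux_jar below 0.05 N); the robot touches nothing.
It fails at once if the arm is lifted (its middle over 75 mm up) (height (world z) of beam above 0.075 m).
It fails at once if the arm or its hanger is gripped or pushed hard (over 15 N from the fingers) (contact force between the fingers and beam above 15 N).
It fails at once if the jar is knocked over (over 0.5 rad), or the arm is pushed against it (over 1 N) (angle between flux_jar's own z axis and vertical above 0.5 rad or contact force between beam and flux_jar above 1 N).
It fails at once if the block is shifted by more than 15 mm (distance of iron_block from where it was at the start of the episode above 0.015 m).
It fails at once if the vial, tweezers, pen, pliers, handpiece or needle file is shifted by more than 20 mm (distance of any of vial_a, tweezers_a, pen_steel, pliers_flat, handpiece, needle_file_b from where it was at the start of the episode above 0.02 m).
It also fails if it takes over 72 s, if anything falls off the work surface, if the arm or the gripper's body presses on something with over 40 N, if the wrist force passes 120 N, or if a joint passes its speed limit or range.

### The arm

A 6-joint arm with a two-finger parallel gripper is mounted at the origin on a cart in front of the work surface, level with it; the furniture and walls round the work are solid. World frame = base frame: x ahead of the robot, y to its left, z up, the work surface at z = 0. Lengths are in mm, angles in rad, forces in N, time in s.
With the tool pointing down it reaches from about 300 to 775 mm from the base axis. Payload 14.6 kg.
Tool frame: the origin (TCP) lies between the finger pads; the fingertips stand manip.tip_reach ahead of it and the grasp point (between the pads) lies 5 mm behind it (manip.tip_reach is the distance from the TCP to the fingertips, in mm); z points along the fingers, y is the line along which they close (so a half turn about z gives the same grasp; the last joint's range is limited). The gripper opens to 94 mm and grips with 3 to 60 N. Pads are 16 mm wide; open, the fingers measure 119 mm over their backs; the gripper's body (75 mm by 177 mm) begins 78 mm behind the grasp point.
Start: joints at [-1.275, 0.3, 1.521, -0, 1.321, -0.067], TCP at [195.184, -514.191, 219.446] pointing down, gripper open.
Joint ranges: [-3.03, 3.03], [-0.79, 2.21], [0.23, 2.52], [-1.04, 4.18], [0, 3.07], [-2.55, 2.55]. Speed limits (rad/s): [2.22, 2.22, 2.57, 3.14, 3.14, 3.14].

### API

Orientations are given as [roll, pitch, yaw] about the fixed x, y, z axes, in that order (R = Rz(yaw) Ry(pitch) Rx(roll)).
In Python, from cell import manip gives the robot as it stands. The module is installed in compiled form; this text tells all that it offers.
- The arm moves only by the shell command python3 -m creep 'ROWS' [FORCE]. ROWS is JSON, a list of rows, each a list of 3 entries, a list of its own where there are three numbers: the opening, from -1 (shut) to 1 (fully open), then the shift along the tool's x, y, z in cm, then the turn about the tool's z in units of 5 degrees (1.0 is 5 degrees). In form: [[grip, [tx, ty, tz], roll], ...]. A call has 1 to 12 rows; each row is the pose to reach, as a shift and turn from the pose commanded when the call began, along the tool's axes at that moment; what a row does not reach only later rows make up. A row lasts 1/10 s, in which the tool goes at most 50 mm and 8.59 degrees, less where a joint would pass 70% of its speed; a pose out of reach is approached as far as the arm can. A call with a gripper value outside its range is refused whole. The fingers move at their own pace and stop on an object; FORCE is the grip in N (left out, the last holds). Time passes only in rows, so rows that repeat a pose let the fingers close. It gives the time, the measured TCP pose, the force, the opening and the grip force at its end, in the units of the state.
- manip.read_state(): the state, without advancing time (a new reading comes with each control period).
- manip.camera(name): name is "scene" or "top" or "wrist"; returns the picture (384x512x3 uint8, red, green, blue); there is no depth.
- manip.camera_params(name): a dict with "fovy" (degrees; the focal length in pixels is half the picture's height over the tangent of half this angle, whatever the lens; pixels are square), "cx", "cy" (the principal point, pixels), "origin" and "attitude" of the camera in the world. Camera axes: x right, y down, z forward; pixel columns grow to the right and rows downward; lengths in mm; the calibration is good to about 2 mm. A picture is of the moment at which its call begins: read the wrist's pose just before it. camera_params takes no time and is no camera call; for the wrist camera it gives the pose at the moment of the call.
- manip.sign_off(): hands the job in; it is judged then, once.
The state is a dict: "clock": time; "joints": joint angles; "qd": joint speeds; "effort": joint torques, N m; "eef_pos": TCP position; "eef_rot": TCP orientation; "wrist_force": force on the tool from outside, world axes, zero at the start; "moment": the same for the moment, N m; "finger_gap": finger opening in mm; "finger_force": force on a finger pad.
Only numpy, scipy, OpenCV 4.12 (cv2) and the standard library are available. Lean on these libraries where they do the work, as an engineer would, in place of code of your own. Each camera call takes 0.05 s, during which the arm holds its last target. There are 200 camera calls.

## Working session

There is one attempt and no reset: what is moved stays moved. The work goes in short steps, Python scripts to look and compute and a shell command to move; the robot and the scene stay as the last step left them, time stands still between calls to the robot, and variables do not carry over. Pictures are saved under pics/ and viewed, at most 10 in all, crops included, and the job is handed in when it is done.

```bash
mkdir -p pics
cat > h.py <<'E'
import numpy as np, cv2
from cell import manip
from scipy.spatial.transform import Rotation as R
def snap(n,f):
    p=manip.camera_params(n); im=manip.camera(n); cv2.imwrite('pics/'+f+'.png',im[:,:,::-1]); return im,p
def rot(p):
    a=np.array(p['attitude'],float)
    return a if a.shape==(3,3) else R.from_euler('xyz',a).as_matrix()
def ray(p,u,v):
    f=192/np.tan(np.radians(p['fovy'])/2)
    return np.array(p['origin']),rot(p)@np.array([(u-p['cx'])/f,(v-p['cy'])/f,1])
def onz(p,u,v,z):
    o,d=ray(p,u,v); return o+d*(z-o[2])/d[2]
def proj(p,X):
    f=192/np.tan(np.radians(p['fovy'])/2); c=rot(p).T@(np.array(X)-p['origin']); return f*c[0]/c[2]+p['cx'],f*c[1]/c[2]+p['cy']
E
python3 - <<'E'
from h import *
print(manip.tip_reach, manip.read_state())
for n in('scene','top'):
    im,p=snap(n,n+'0'); print(n,p)
    cv2.imwrite('pics/'+n+'0b.png',cv2.resize(im[:,:,::-1],(800,600),interpolation=cv2.INTER_CUBIC))
E
```

```text
14.0 {'clock': 0.0, 'joints': array([-1.27455155e+00,  3.00474406e-01,  1.52156909e+00, -4.63807460e-05,
        1.32068564e+00, -6.65889860e-02]), 'qd': array([ 1.75251768e-04,  1.09855415e-03, -8.00634169e-04,  1.20597946e-05,
        1.54393931e-03,  1.11638403e-03]), 'effort': array([ 4.75519064e-04, -5.31800258e+01, -3.52735448e+01,  7.08381878e-02,
        2.43471900e-02, -7.94763287e-05]), 'eef_pos': array([ 195.13084157, -513.9658511 ,  218.88957799]), 'eef_rot': array([-3.14045570e+00, -3.07960905e-05,  3.62845253e-01]), 'wrist_force': array([-0.57081743, -0.76724875, -0.46157737]), 'moment': array([-0.02831009, -0.0222336 , -0.02423419]), 'finger_force': 0.0, 'finger_gap': 94.04825837949986}
scene {'fovy': 51.32704684320966, 'cx': 256.6658723578378, 'cy': 195.9981196978632, 'origin': array([  40.39300049, 1211.26080812,  500.08418114]), 'attitude': array([-2.24041021,  0.02191603, -2.72413832])}
top {'fovy': 46.3953569229578, 'cx': 257.9485058095225, 'cy': 188.00928636438812, 'origin': array([ 279.1246282 ,  218.66580542, 1192.15547968]), 'attitude': array([-2.9980282 , -0.00617154, -1.59929238])}
```

View pics/top0b.png

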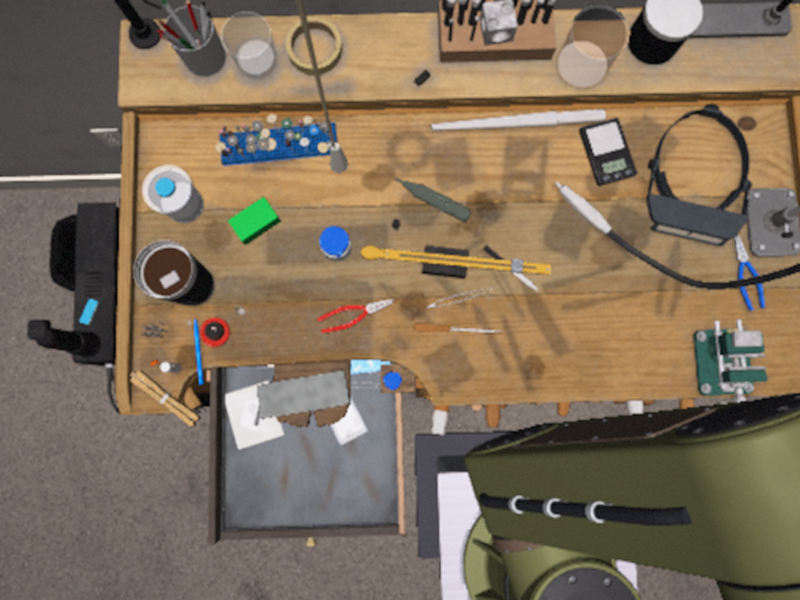

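View pics/scene0b.png

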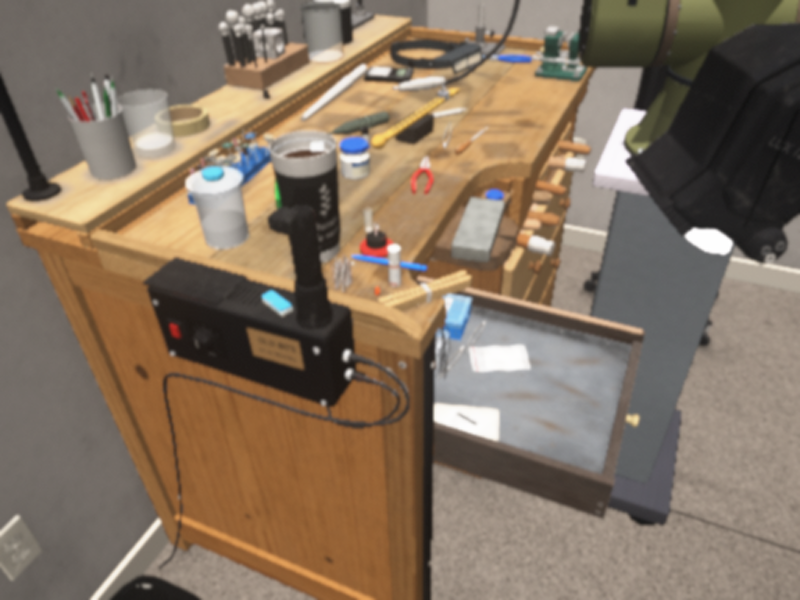

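The top view shows the beam from its drop at about (370,253) to its tail at (550,269) in the 800x600 picture. The hanger is at (517,265), the dark block at (445,262), the flux jar's blue lid at (334,242) and the vial's cap at (396,224). Two things could be the block: the dark one under the beam and the green one at (254,220). The dark one fits, because the beam lies on it. Next I'll measure these and check them in a crop.

Run:
```python
from h import *
im=cv2.imread('pics/top0.png'); p=manip.camera_params('top')
hsv=cv2.cvtColor(im,cv2.COLOR_BGR2HSV)
def comp(m,x0,y0,x1,y1):
    k=np.zeros_like(m);k[y0:y1,x0:x1]=m[y0:y1,x0:x1]
    c=max(cv2.findContours(k,0,1)[0],key=cv2.contourArea); return c
bl=comp(cv2.inRange(hsv,(100,120,60),(130,255,255)),195,135,235,175)
(u,v),r=cv2.minEnclosingCircle(bl); print('jar lid',u,v,r,onz(p,u,v,58))
y=comp(cv2.inRange(hsv,(15,130,150),(32,255,255)),222,145,365,185)
rc=cv2.minAreaRect(y);print('beam',rc,cv2.contourArea(y))
pts=y[:,0].astype(float); print(pts.min(0),pts.max(0))
k=np.zeros(im.shape[:2],np.uint8);cv2.drawContours(k,[y],-1,255,-1)
for c in range(228,358,8):
    q=np.where(k[:,c])[0]
    if len(q): print(c,q.min(),q.max(),onz(p,c,q.mean(),41)[:2].round(1))
d=cv2.inRange(hsv,(0,0,0),(180,255,60)); c=comp(d,262,150,305,182); 
pp=np.column_stack(np.where(d[150:185,262:305]))[:,::-1]+[262,150]
print('block',cv2.minAreaRect(pp.astype(np.float32)))
for a in cv2.boxPoints(cv2.minAreaRect(pp.astype(np.float32))): print(a,onz(p,*a,34))
v=comp(d,245,138,262,150);(a,b),r=cv2.minEnclosingCircle(v);print('vial',a,b,onz(p,a,b,40))
cv2.imwrite('pics/crop1.png',cv2.resize(im[120:220,195:365],(800,470),interpolation=cv2.INTER_CUBIC))
```

```text
jar lid 213.09596252441406 154.46969604492188 9.963034629821777 [533.55171002 320.36853262  58.        ]
beam ((278.57318115234375, 164.65853881835938), (95.76905059814453, 8.40307331085205), 4.969740390777588) 538.5
[231. 157.] [326. 172.]
236 157 165 [518.3 262.2]
244 159 165 [515.  241.4]
252 160 165 [513.1 220.5]
260 160 166 [511.2 199.6]
268 161 167 [508.  178.7]
276 162 168 [504.8 157.9]
284 163 168 [502.9 137. ]
292 164 169 [499.6 116.2]
300 164 170 [497.7  95.3]
308 165 171 [494.5  74.5]
316 166 172 [491.3  53.7]
324 166 172 [490.7  32.8]
block ((284.6097412109375, 167.51220703125), (26.503570556640625, 17.00645637512207), 6.34019136428833)
[270.49997 174.50002] [481.16948616 172.80877154  34.        ]
[272.37802 157.59758] [526.26641669 166.3838147   34.        ]
[298.7195 160.5244] [516.50798207  97.19592358  34.        ]
[296.84146 177.42683] [471.49089705 103.9978033   34.        ]
vial 253.0 143.0 [565.62628011 216.43841447  40.        ]
```

View pics/crop1.png

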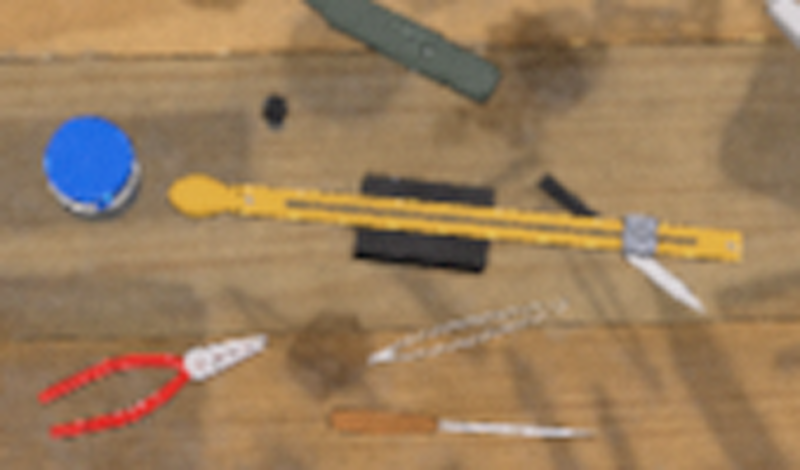

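The crop confirms the dark block is under the beam. The jar's lid is at crop (90,160), just beyond the drop at (170,195), and the hanger is at (641,234). The pen lies under the tail, and the vial, tweezers, file and pliers stand clear. I'll move above the block now for a closer look with the wrist camera.

```bash
cat >> h.py <<'E'
def to(x,y,z,yaw):
    s=manip.read_state(); Rm=R.from_euler('xyz',s['eef_rot']).as_matrix()
    d=Rm.T@(np.array([x,y,z])-s['eef_pos'])/10
    t=-np.degrees((yaw-s['eef_rot'][2]+np.pi)%(2*np.pi)-np.pi)/5
    print('shift cm',d.round(2),'turn',round(t,2),'t',round(s['clock'],2),s['eef_pos'].round(1),s['eef_rot'].round(3),'F',s['wrist_force'].round(2),'j',s['joints'].round(2))
E
python3 -m creep '[[1,[46.3,-50.2,-10],-13.8],[1,[46.3,-50.2,-10],-13.8],[1,[46.3,-50.2,-10],-13.8],[1,[46.3,-50.2,-10],-13.8],[1,[46.3,-50.2,-10],-13.8],[1,[46.3,-50.2,-10],-13.8],[1,[46.3,-50.2,-10],-13.8],[1,[46.3,-50.2,-10],-13.8],[1,[46.3,-50.2,-10],-13.8],[1,[46.3,-50.2,-10],-13.8],[1,[46.3,-50.2,-10],-13.8],[1,[46.3,-50.2,-10],-13.8]]'
python3 -c "
from h import *
to(450,120,320,np.pi/2)"
```

```text
clock: 1.3
eef_pos: [416.8, 38.8, 306.7]
eef_rot: [3.141, 0.0, 1.567]
wrist_force: [1.2, -1.5, 0.4]
finger_gap: 93.9
finger_force: 0.0
shift cm [ 8.13  3.29 -1.33] turn -0.04 t 1.3 [416.8  38.8 306.7] [3.141 0.    1.567] F [ 1.23 -1.46  0.43] j [ 0.01 -0.06  1.72 -0.    1.48  0.01]
```

```bash
python3 -m creep '[[1,[8.1,3.3,-1.3],0],[1,[8.1,3.3,-1.3],0],[1,[8.1,3.3,-1.3],0],[1,[8.1,3.3,-1.3],0]]' >/dev/null
python3 - <<'E'
from h import *
im,p=snap('wrist','w1'); print(p,manip.read_state()['eef_pos'])
cv2.imwrite('pics/w1b.png',cv2.resize(im[:,:,::-1],(800,600),interpolation=cv2.INTER_CUBIC))
for n in [(505,135,34),(518,262,41),(490,33,41),(533,320,58)]: print(proj(p,n))
E
```

```text
{'fovy': 66.89399774281603, 'cx': 259.2691494800165, 'cy': 188.05517815862376, 'origin': array([449.97110764, 196.97711402, 483.69078859]), 'attitude': array([ 2.86580171e+00,  1.81015164e-03, -1.58238236e-03])} [449.61393193 117.14020722 318.96103975]
(np.float64(295.44640378546234), np.float64(147.3929529295131))
(np.float64(308.2183695306983), np.float64(57.58702871571643))
(np.float64(284.65197674200755), np.float64(211.02972339021392))
(np.float64(323.91227372699973), np.float64(6.833742948586803))
```

View pics/w1b.png

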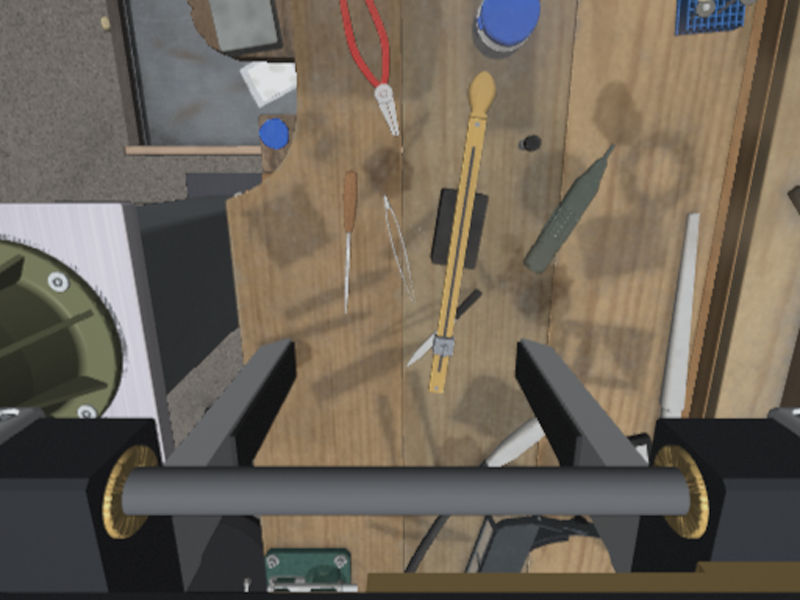

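The wrist view shows the drop tip at (483,72), the strip's end at about (478,117), the tail at (437,391) and the hanger at (443,346). The block's far edge runs from (443,188) to (487,195), and the jar's lid is at (507,18). The pen lies under the hanger. I'll refine these by masks.

```bash
cat >> h.py <<'E'
def beamfit(im,p,z=41,box=None):
    hsv=cv2.cvtColor(im,cv2.COLOR_RGB2HSV); m=cv2.inRange(hsv,(12,110,120),(32,255,255))
    if box is not None: k=np.zeros_like(m);x0,y0,x1,y1=box;k[y0:y1,x0:x1]=m[y0:y1,x0:x1];m=k
    return m
E
python3 - <<'E'
from h import *
im=cv2.imread('pics/w1.png')[:,:,::-1].copy(); p=dict(fovy=66.89399774281603,cx=259.2691494800165,cy=188.05517815862376,origin=[449.97110764,196.97711402,483.69078859],attitude=[2.86580171,1.81015164e-03,-1.58238236e-03])
m=beamfit(im,p,box=(270,40,330,260))
n,l,s,c=cv2.connectedComponentsWithStats(m); i=1+np.argmax(s[1:,4]); print(s[1:][s[1:,4]>30])
P=[]
for v in range(44,256,6):
    q=np.where(m[v])[0]
    if len(q)>2: w=onz(p,(q.min()+q.max()+1)/2,v+.5,41); P.append(w[:2]); print(v,q.min(),q.max(),w[:2].round(1))
P=np.array(P);P=P[(P[:,1]>-20)&(P[:,1]<230)]; print('beam x=a*y+b',np.polyfit(P[:,1],P[:,0],1))
g=cv2.cvtColor(im,cv2.COLOR_RGB2GRAY); d=cv2.inRange(g,0,70)
k=np.zeros_like(d);k[115:176,274:314]=d[115:176,274:314]
r=cv2.minAreaRect(np.column_stack(np.where(k)[::-1]).astype(np.float32))
for a in cv2.boxPoints(r): print(a,onz(p,*a,34).round(1))
print('tail',onz(p,280,250.5,41),'hanger',onz(p,283.8,221.5,51))
hsv=cv2.cvtColor(im,cv2.COLOR_RGB2HSV); b=cv2.inRange(hsv,(100,120,60),(130,255,255));b[:,:300]=0;b[:,350:]=0;b[60:]=0
q=np.where(b);print('lid',q[1].min(),q[1].max(),q[0].max())
cv2.imwrite('pics/w1c.png',cv2.resize(cv2.imread('pics/w1.png')[105:265,250:350],(500,600*160//160),interpolation=cv2.INTER_CUBIC)[:, :])
E
```

```text
[[ 280   46   37  169 1474]
 [ 274  227   13   24  181]]
50 304 314 [519.4 271.1]
56 300 316 [518.3 263.4]
62 300 315 [518.  255.6]
68 301 312 [516.9 247.7]
74 301 310 [515.8 239.8]
80 300 309 [514.7 231.7]
86 299 309 [514.3 223.6]
92 298 308 [513.2 215.4]
98 297 307 [512.1 207.1]
104 296 306 [511.  198.7]
110 295 305 [509.8 190.2]
116 294 304 [508.7 181.6]
122 293 303 [507.5 173. ]
128 293 302 [507.  164.2]
134 292 301 [505.9 155.3]
140 291 300 [504.6 146.4]
146 290 299 [503.4 137.3]
152 289 298 [502.2 128.2]
158 288 297 [500.9 118.9]
164 287 296 [499.7 109.5]
170 286 295 [498.4 100. ]
176 285 294 [497.1  90.4]
182 284 293 [495.8  80.7]
188 283 292 [494.5  70.9]
194 283 291 [493.9  61. ]
200 282 290 [492.6  50.9]
206 281 289 [491.2  40.8]
212 280 289 [490.6  30.5]
230 277 285 [485.6  -1.2]
236 276 285 [484.9 -12. ]
242 275 284 [483.5 -22.9]
248 274 283 [482. -34.]
beam x=a*y+b [1.25537126e-01 4.86068933e+02]
[273.50565 166.9698 ] [471.4 104.2  34. ]
[282.46036 119.21132] [484.1 177.5  34. ]
[311.80374 124.71321] [528.7 169.3  34. ]
[302.84903 172.4717 ] [518.   95.3  34. ]
tail [483.73154919 -37.69835925  41.        ] hanger [488.1287461   18.90840794  51.        ]
lid 306 344 27
```

View pics/w1c.png

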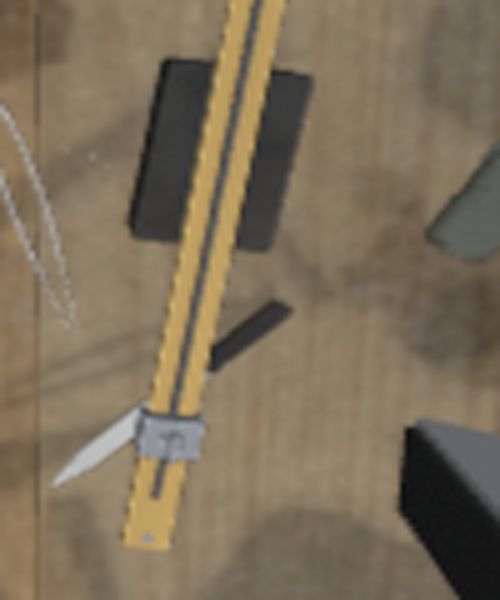

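```bash
python3 -m creep '[[1,[10,4.2,12],0],[1,[20.3,8.4,18],0],[1,[20.3,8.4,18],0],[1,[20.3,8.4,18],0],[1,[20.3,8.4,18],0],[1,[20.3,8.4,18],0],[1,[20.3,8.4,18],0],[1,[20.3,8.4,18],0]]' >/dev/null
python3 - <<'E'
from h import *
to(534,320,30,np.pi/2)
im,p=snap('top','t2'); h=cv2.cvtColor(im,cv2.COLOR_RGB2HSV)
E
```

```text
shift cm [ 0.11 -0.07 10.92] turn -0.05 t 2.55 [534.8 319.  139.2] [-3.141e+00  1.000e-03  1.566e+00] F [ 1.49 -0.19  1.05] j [ 0.48  0.53  1.39 -0.    1.22  0.48]
```

```bash
python3 -m creep '[[1,[0.1,0,4],0],[1,[0.1,0,8],0],[1,[0.1,0,10.9],0],[1,[0.1,0,10.9],0],[1,[0.1,0,10.9],0],[-1,[0.1,0,10.9],0],[-1,[0.1,0,10.9],0],[-1,[0.1,0,10.9],0],[-1,[0.1,0,10.9],0],[-1,[0.1,0,10.9],0],[-1,[0.1,0,10.9],0],[-1,[0.1,0,10.9],0]]' 8
```

```text
clock: 3.8
eef_pos: [534.8, 321.3, 30.5]
eef_rot: [3.141, -0.0, 1.567]
wrist_force: [0.5, -0.1, 1.9]
finger_gap: 51.0
finger_force: 8.0
```

```bash
python3 -m creep '[[-1,[0,0,-1.5],0],[-1,[0,0,-3],0],[-1,[2.5,-1.7,-3],0],[-1,[5,-3.4,-3],0],[-1,[7.5,-5.4,-3],0],[-1,[7.9,-5.4,-3],0],[-1,[7.9,-5.4,-3],0],[-1,[7.9,-5.4,-2],0],[-1,[7.9,-5.4,-1],0],[-1,[7.9,-5.4,-0.4],0],[-1,[7.9,-5.4,-0.05],0],[-1,[7.9,-5.4,0],0]]'
python3 -m creep '[[-1,[0,0,0],0],[-1,[0,0,0],0],[-0.2,[0,0,0],0],[0.4,[0,0,0],0],[0.4,[0,0,0],0],[0.4,[0,0,0],0],[0.4,[0,0,-4],0],[0.4,[0,0,-8],0],[0.4,[0,0,-12],0],[0.4,[0,0,-12],0]]'
```

```text
clock: 5.0
eef_pos: [481.1, 400.0, 29.9]
eef_rot: [-3.141, 0.0, 1.567]
wrist_force: [0.8, -0.0, -1.6]
finger_gap: 50.8
finger_force: 8.0
clock: 6.0
eef_pos: [482.7, 401.7, 156.5]
eef_rot: [3.134, -0.006, 1.567]
wrist_force: [0.3, -0.5, -0.7]
finger_gap: 65.9
finger_force: 0.0
```

```bash
python3 -c "
from h import *
im,p=snap('top','t3'); h=cv2.cvtColor(im,cv2.COLOR_RGB2HSV)
to(478,-75,160,1.446)"
python3 -m creep '[[-1,[-5,0,-1],1.4],[-1,[-10,0,-1],1.4],[-1,[-15,0,-1],1.4],[-1,[-20,0,-1],1.4],[-1,[-25,-0.3,-1],1.4],[-1,[-30,-0.3,-1],1.4],[-1,[-35,-0.3,-1],1.4],[-1,[-40,-0.3,-1],1.4],[-1,[-45,-0.3,-1],1.4],[-1,[-47.6,-0.3,-1],1.4],[-1,[-47.6,-0.3,-1],1.4],[-1,[-47.6,-0.3,-1],1.4]]'
python3 -c "
from h import *
to(478,-75,36,1.446)
im,p=snap('top','t4');h=cv2.cvtColor(im,cv2.COLOR_RGB2HSV); b=cv2.inRange(h,(100,120,60),(130,255,255));b[:,:130]=0;b[:,230:]=0;b[:150]=0;b[210:]=0
q=np.where(b);print('jar',onz(p,q[1].mean(),q[0].mean(),58),len(q[0]))
"
```

```text
shift cm [-47.6   -0.2   -0.82] turn 1.39 t 6.05 [481.8 401.1 153.3] [ 3.137e+00 -3.000e-03  1.567e+00] F [ 0.71  0.3  -0.44] j [ 0.64  0.52  1.36 -0.    1.25  0.64]
clock: 7.25
eef_pos: [475.8, -75.6, 159.5]
eef_rot: [-3.14, -0.0, 1.444]
wrist_force: [0.2, 0.4, 0.5]
finger_gap: 0.7
finger_force: 0.0
shift cm [ 0.08  0.23 12.35] turn -0.03 t 7.25 [475.8 -75.6 159.5] [-3.14  -0.     1.444] F [0.17 0.4  0.46] j [-0.23  0.21  1.78  0.    1.15 -0.11]
jar [479.49526572 397.71701668  58.        ] 281
```

```bash
python3 -m creep '[[-1,[0,0.1,4],0],[-1,[0,0.1,8],0],[-1,[0,0.1,11],0],[-1,[0,0.1,12.3],0],[-1,[0,0.1,12.3],0],[-1,[0,0.1,12.3],0]]'
python3 - <<'E'
from h import *
im,p=snap('wrist','w5'); print(p['origin'],p['attitude'])
cv2.imwrite('pics/w5b.png',cv2.resize(im[:,:,::-1],(800,600),interpolation=cv2.INTER_CUBIC))
print(proj(p,(483,-40,41)), proj(p,[*manip.read_state()['eef_pos'][:2],41]))
E
```

```text
clock: 7.9
eef_pos: [477.8, -75.3, 38.4]
eef_rot: [3.14, 0.0, 1.446]
wrist_force: [-0.2, -0.1, -0.1]
finger_gap: 0.4
finger_force: 0.0
[487.46285271   3.1466613  203.34233357] [ 2.86597520e+00 -4.34621448e-04 -1.24541988e-01]
(np.float64(260.7583837750895), np.float64(183.8166582170039)) (np.float64(259.86503677098517), np.float64(240.47385873100822))
```

View pics/w5b.png

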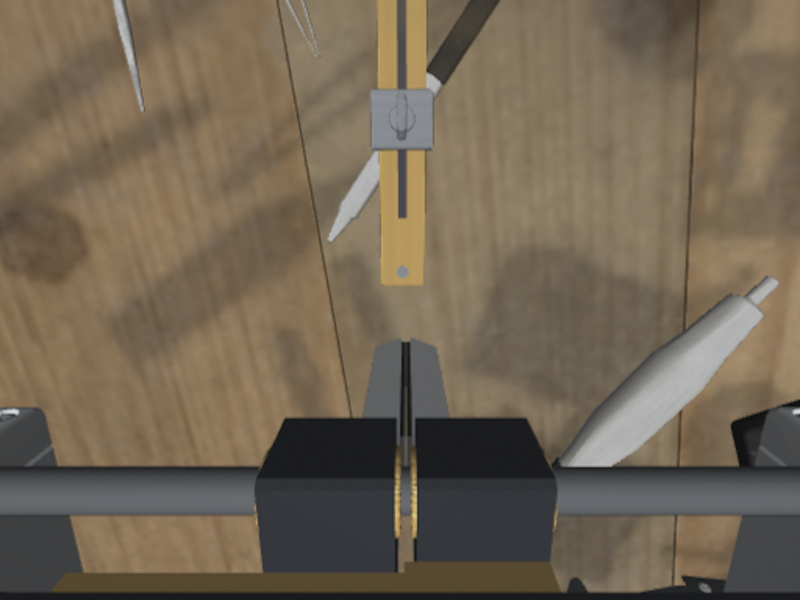

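The tail's edge is at (402,285), in line with the finger gap at (406,345). The hanger shoe spans rows 89–148, and nothing lies in the path. I'll start the push gently.

```bash
cat > tail.py <<'E'
from h import *
import sys
im,p=snap('wrist',sys.argv[1]); s=manip.read_state()
m=beamfit(im,p,box=(215,20,300,262))
n,l,st,c=cv2.connectedComponentsWithStats(m)
col=m[:,250:265].mean(1)>100; v=np.where(col)[0].max()+1
w=[int((m[r]>0).sum()) for r in (v-6,v-20)]
q=np.where(m[v-6])[0]
t=onz(p,q.mean()+.5,v,41); T=R.from_euler('xyz',s['eef_rot']).as_matrix()
hsv=cv2.cvtColor(im,cv2.COLOR_RGB2HSV); sh=cv2.inRange(hsv,(90,0,90),(130,80,220)); r=np.where((sh[:,242:272]>0).mean(1)>.6)[0]; r=r[r<v-8]
print('t',round(s['clock'],2),'tcp',s['eef_pos'].round(1),'tailrow',v,'w',w,'tail@41',t[:2].round(1),'rel tool',(T.T@(t-s['eef_pos'])).round(1),'F tool',(T.T@s['wrist_force']).round(2),'shoe rows',(r.min(),r.max()) if len(r) else None)
E
python3 tail.py a0
python3 -m creep '[[-1,[0.8,0,0],0],[-1,[1.6,0,0],0],[-1,[2.0,0,0],0],[-1,[2.3,0,0],0],[-1,[2.5,0,0],0],[-1,[2.7,0,0],0],[-1,[2.9,0,0],0],[-1,[3.1,0,0],0],[-1,[3.3,0,0],0],[-1,[3.5,0,0],0]]' >/dev/null; python3 tail.py a1
python3 -m creep '[[-1,[0.15,0,0],0],[-1,[0.3,0,0],0],[-1,[0.45,0,0],0],[-1,[0.6,0,0],0],[-1,[0.75,0,0],0],[-1,[0.9,0,0],0],[-1,[1.0,0,0],0],[-1,[1.0,0,0],0]]' >/dev/null; python3 tail.py a2
```

```text
t 8.0 tcp [478.1 -75.6  38.9] tailrow 182 w [20, 27] tail@41 [481.5 -39. ] rel tool [36.8 -1.2 -2.2] F tool [ 0.19 -0.22 -0.04] shoe rows (np.int64(58), np.int64(94))
t 9.05 tcp [481.6 -40.7  37.4] tailrow 227 w [19, 26] tail@41 [482.5 -31.8] rel tool [ 9.  -0.2 -3.6] F tool [-1.58  0.31 -0.52] shoe rows (np.int64(115), np.int64(148))
t 9.9 tcp [482.9 -30.9  37.4] tailrow 227 w [19, 26] tail@41 [483.8 -21.7] rel tool [ 9.2 -0.2 -3.6] F tool [-0.17 -0.67  0.63] shoe rows (np.int64(115), np.int64(148))
```

```bash
echo 'sys.exit(abs(v-227)>2)' >> tail.py
python3 -m creep '[[-1,[0.15,0,0],0],[-1,[0.3,0,0],0],[-1,[0.45,0,0],0],[-1,[0.6,0,0],0],[-1,[0.7,0,0],0],[-1,[0.7,0,0],0]]' >/dev/null; python3 tail.py b0 &&
python3 -m creep '[[-1,[0.1,0,0],0],[-1,[0.2,0,0],0],[-1,[0.2,0,0],0],[-1,[0.2,0,0],0]]' >/dev/null && python3 tail.py b1 &&
python3 -m creep '[[-1,[0.1,0,0],0],[-1,[0.2,0,0],0],[-1,[0.2,0,0],0],[-1,[0.2,0,0],0]]' >/dev/null && python3 tail.py b2 &&
python3 -m creep '[[-1,[0.1,0,0],0],[-1,[0.2,0,0],0],[-1,[0.2,0,0],0],[-1,[0.2,0,0],0]]' >/dev/null && python3 tail.py b3 &&
python3 -m creep '[[-1,[0.1,0,0],0],[-1,[0.2,0,0],0],[-1,[0.2,0,0],0],[-1,[0.2,0,0],0]]' >/dev/null && python3 tail.py b4 &&
python3 -m creep '[[-1,[0.1,0,0],0],[-1,[0.2,0,0],0],[-1,[0.2,0,0],0],[-1,[0.2,0,0],0]]' >/dev/null && python3 tail.py b5
```

```text
t 10.55 tcp [483.7 -23.9  37.4] tailrow 227 w [19, 26] tail@41 [484.7 -14.7] rel tool [ 9.2 -0.2 -3.6] F tool [ 0.24 -0.38 -0.16] shoe rows (np.int64(115), np.int64(148))False
```

```bash
sed -i 's/sys.exit(abs(v-227)>2)/sys.exit(int(abs(v-227)>2))/' tail.py
python3 -m creep '[[-1,[0.1,0,0],0],[-1,[0.2,0,0],0],[-1,[0.2,0,0],0],[-1,[0.2,0,0],0]]' >/dev/null && python3 tail.py b1 &&
python3 -m creep '[[-1,[0.1,0,0],0],[-1,[0.2,0,0],0],[-1,[0.2,0,0],0],[-1,[0.2,0,0],0]]' >/dev/null && python3 tail.py b2 &&
python3 -m creep '[[-1,[0.1,0,0],0],[-1,[0.2,0,0],0],[-1,[0.2,0,0],0],[-1,[0.2,0,0],0]]' >/dev/null && python3 tail.py b3 &&
python3 -m creep '[[-1,[0.1,0,0],0],[-1,[0.2,0,0],0],[-1,[0.2,0,0],0],[-1,[0.2,0,0],0]]' >/dev/null && python3 tail.py b4 &&
python3 -m creep '[[-1,[0.1,0,0],0],[-1,[0.2,0,0],0],[-1,[0.2,0,0],0],[-1,[0.2,0,0],0]]' >/dev/null && python3 tail.py b5 &&
python3 -m creep '[[-1,[0.1,0,0],0],[-1,[0.2,0,0],0],[-1,[0.2,0,0],0],[-1,[0.2,0,0],0]]' >/dev/null && python3 tail.py b6 &&
python3 -m creep '[[-1,[0.1,0,0],0],[-1,[0.2,0,0],0],[-1,[0.2,0,0],0],[-1,[0.2,0,0],0]]' >/dev/null && python3 tail.py b7 &&
python3 -m creep '[[-1,[0.1,0,0],0],[-1,[0.2,0,0],0],[-1,[0.2,0,0],0],[-1,[0.2,0,0],0]]' >/dev/null && python3 tail.py b8
```

```text
t 11.0 tcp [484.  -22.   37.4] tailrow 227 w [19, 26] tail@41 [484.9 -12.9] rel tool [ 9.2 -0.2 -3.6] F tool [ 0.11 -0.39 -0.5 ] shoe rows (np.int64(115), np.int64(148))
t 11.45 tcp [484.2 -20.1  37.4] tailrow 227 w [19, 26] tail@41 [485.2 -10.9] rel tool [ 9.2 -0.2 -3.6] F tool [0.16 0.2  0.59] shoe rows (np.int64(115), np.int64(148))
t 11.9 tcp [484.5 -18.1  37.4] tailrow 227 w [19, 26] tail@41 [485.4  -8.9] rel tool [ 9.2 -0.2 -3.6] F tool [-0.4   0.29 -0.47] shoe rows (np.int64(115), np.int64(148))
t 12.35 tcp [484.7 -16.1  37.4] tailrow 227 w [19, 26] tail@41 [485.7  -6.9] rel tool [ 9.2 -0.2 -3.6] F tool [-0.67 -0.35  0.32] shoe rows (np.int64(115), np.int64(148))
t 12.8 tcp [485.  -14.1  37.4] tailrow 227 w [19, 26] tail@41 [485.9  -4.9] rel tool [ 9.2 -0.2 -3.6] F tool [-0.98 -0.28  0.23] shoe rows (np.int64(115), np.int64(148))
t 13.25 tcp [485.2 -12.1  37.4] tailrow 227 w [19, 26] tail@41 [486.2  -3. ] rel tool [ 9.2 -0.2 -3.6] F tool [ 0.17 -0.18 -0.27] shoe rows (np.int64(115), np.int64(148))
t 13.7 tcp [485.5 -10.1  37.4] tailrow 227 w [19, 26] tail@41 [486.4  -1. ] rel tool [ 9.2 -0.2 -3.6] F tool [-0.02  0.07  0.65] shoe rows (np.int64(115), np.int64(148))
t 14.15 tcp [485.7  -8.2  37.4] tailrow 227 w [19, 26] tail@41 [486.7   1. ] rel tool [ 9.2 -0.2 -3.6] F tool [-0.21 -0.46 -0.31] shoe rows (np.int64(115), np.int64(148))
```

```bash
python3 -m creep '[[-1,[0.1,0,0],0],[-1,[0.2,0,0],0],[-1,[0.2,0,0],0],[-1,[0.2,0,0],0]]' >/dev/null && python3 tail.py c1 &&
python3 -m creep '[[-1,[0.1,0,0],0],[-1,[0.2,0,0],0],[-1,[0.2,0,0],0],[-1,[0.2,0,0],0]]' >/dev/null && python3 tail.py c2 &&
python3 -m creep '[[-1,[0.1,0,0],0],[-1,[0.2,0,0],0],[-1,[0.2,0,0],0],[-1,[0.2,0,0],0]]' >/dev/null && python3 tail.py c3 &&
python3 -m creep '[[-1,[0.1,0,0],0],[-1,[0.2,0,0],0],[-1,[0.2,0,0],0],[-1,[0.2,0,0],0]]' >/dev/null && python3 tail.py c4 &&
python3 -m creep '[[-1,[0.1,0,0],0],[-1,[0.2,0,0],0],[-1,[0.2,0,0],0],[-1,[0.2,0,0],0]]' >/dev/null && python3 tail.py c5 &&
python3 -m creep '[[-1,[0.1,0,0],0],[-1,[0.2,0,0],0],[-1,[0.2,0,0],0],[-1,[0.2,0,0],0]]' >/dev/null && python3 tail.py c6 &&
python3 -m creep '[[-1,[0.1,0,0],0],[-1,[0.2,0,0],0],[-1,[0.2,0,0],0],[-1,[0.2,0,0],0]]' >/dev/null && python3 tail.py c7 &&
python3 -m creep '[[-1,[0.1,0,0],0],[-1,[0.2,0,0],0],[-1,[0.2,0,0],0],[-1,[0.2,0,0],0]]' >/dev/null && python3 tail.py c8
```

```text
t 14.6 tcp [486.   -6.2  37.4] tailrow 227 w [19, 26] tail@41 [486.9   3. ] rel tool [ 9.2 -0.2 -3.6] F tool [-0.76  0.4  -0.24] shoe rows (np.int64(115), np.int64(148))
t 15.05 tcp [486.2  -4.2  37.4] tailrow 227 w [19, 26] tail@41 [487.2   5. ] rel tool [ 9.2 -0.2 -3.6] F tool [-0.41 -1.25 -0.6 ] shoe rows (np.int64(115), np.int64(148))
t 15.5 tcp [486.5  -2.2  37.4] tailrow 227 w [19, 26] tail@41 [487.4   7. ] rel tool [ 9.2 -0.2 -3.6] F tool [-1.12 -0.8  -1.36] shoe rows (np.int64(115), np.int64(148))
t 15.95 tcp [ 4.867e+02 -2.000e-01  3.740e+01] tailrow 227 w [19, 26] tail@41 [487.7   9. ] rel tool [ 9.2 -0.2 -3.6] F tool [-0.99  0.59 -0.93] shoe rows (np.int64(115), np.int64(148))
t 16.4 tcp [487.    1.8  37.4] tailrow 227 w [19, 26] tail@41 [487.9  10.9] rel tool [ 9.2 -0.2 -3.6] F tool [-1.26 -0.87 -0.47] shoe rows (np.int64(115), np.int64(148))
t 16.85 tcp [487.2   3.8  37.4] tailrow 227 w [19, 26] tail@41 [488.2  12.9] rel tool [ 9.2 -0.2 -3.6] F tool [-0.66 -0.11 -0.91] shoe rows (np.int64(115), np.int64(148))
t 17.3 tcp [487.5   5.7  37.4] tailrow 227 w [19, 26] tail@41 [488.4  14.9] rel tool [ 9.2 -0.2 -3.6] F tool [-0.73 -0.02 -0.45] shoe rows (np.int64(115), np.int64(148))
t 17.75 tcp [487.7   7.7  37.4] tailrow 227 w [19, 26] tail@41 [488.7  16.9] rel tool [ 9.2 -0.2 -3.6] F tool [-0.08  0.77 -0.41] shoe rows (np.int64(115), np.int64(148))
```

Run:
```python
from h import *
im=cv2.imread('pics/c8.png')
t,p=snap('top','t6')
def crop(f): return cv2.resize(cv2.imread(f)[120:220,195:365],(800,300),interpolation=cv2.INTER_CUBIC)
cv2.imwrite('pics/cmp.png',np.vstack([crop('pics/top0.png'),crop('pics/t6.png')]))
```

```text
(no output)
```

View pics/cmp.png

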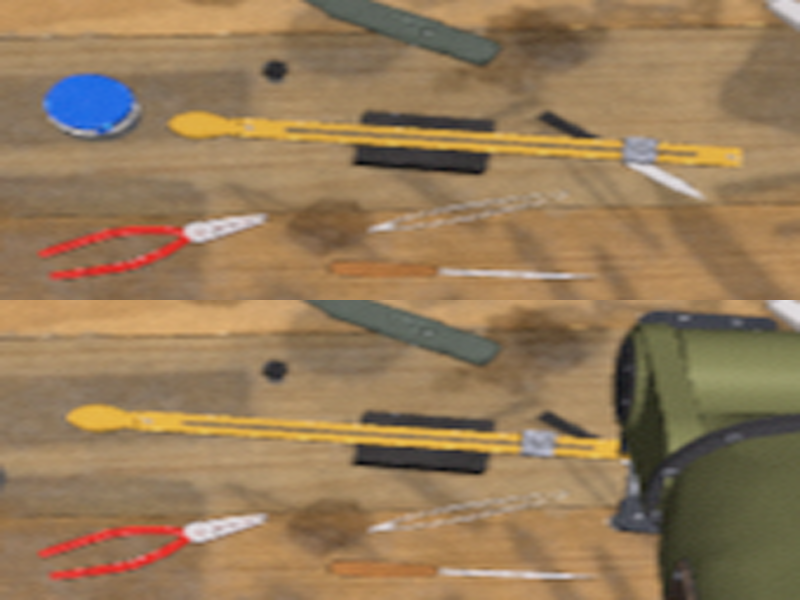

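The block at (425,140) in the upper crop has not moved. In the lower crop the drop has moved from (195,125) to (95,418 − 300), and everything is in order. I'll keep pushing.

```bash
python3 -m creep '[[-1,[0.1,0,0],0],[-1,[0.2,0,0],0],[-1,[0.2,0,0],0],[-1,[0.2,0,0],0]]' >/dev/null && python3 tail.py d1 &&
python3 -m creep '[[-1,[0.1,0,0],0],[-1,[0.2,0,0],0],[-1,[0.2,0,0],0],[-1,[0.2,0,0],0]]' >/dev/null && python3 tail.py d2 &&
python3 -m creep '[[-1,[0.1,0,0],0],[-1,[0.2,0,0],0],[-1,[0.2,0,0],0],[-1,[0.2,0,0],0]]' >/dev/null && python3 tail.py d3 &&
python3 -m creep '[[-1,[0.1,0,0],0],[-1,[0.2,0,0],0],[-1,[0.2,0,0],0],[-1,[0.2,0,0],0]]' >/dev/null && python3 tail.py d4 &&
python3 -m creep '[[-1,[0.1,0,0],0],[-1,[0.2,0,0],0],[-1,[0.2,0,0],0],[-1,[0.2,0,0],0]]' >/dev/null && python3 tail.py d5 &&
python3 -m creep '[[-1,[0.1,0,0],0],[-1,[0.2,0,0],0],[-1,[0.2,0,0],0],[-1,[0.2,0,0],0]]' >/dev/null && python3 tail.py d6
```

```text
t 18.25 tcp [488.    9.7  37.4] tailrow 227 w [19, 26] tail@41 [488.9  18.9] rel tool [ 9.2 -0.2 -3.6] F tool [ 0.08 -0.07  0.62] shoe rows (np.int64(115), np.int64(148))
t 18.7 tcp [488.2  11.7  37.4] tailrow 227 w [19, 26] tail@41 [489.2  20.8] rel tool [ 9.2 -0.2 -3.6] F tool [ 0.27  0.23 -0.6 ] shoe rows (np.int64(115), np.int64(148))
t 19.15 tcp [488.5  13.7  37.4] tailrow 227 w [19, 26] tail@41 [489.5  22.8] rel tool [ 9.2 -0.2 -3.6] F tool [-0.74 -0.52  0.13] shoe rows (np.int64(115), np.int64(148))
t 19.6 tcp [488.7  15.6  37.4] tailrow 227 w [19, 27] tail@41 [489.7  24.8] rel tool [ 9.2 -0.2 -3.6] F tool [-1.71 -0.37 -1.29] shoe rows (np.int64(115), np.int64(148))
t 20.05 tcp [489.   17.6  37.3] tailrow 227 w [19, 27] tail@41 [490.   26.8] rel tool [ 9.2 -0.2 -3.6] F tool [-0.54 -0.01 -0.81] shoe rows (np.int64(115), np.int64(148))
t 20.5 tcp [489.2  19.6  37.4] tailrow 227 w [19, 25] tail@41 [490.2  28.8] rel tool [ 9.2 -0.2 -3.6] F tool [-1.07 -0.48 -0.66] shoe rows (np.int64(115), np.int64(148))
```

By my measurements the edge is already within about 6 mm of the strip's middle. Friction at the fingers may be holding the tail down, so I'll back off.

```bash
python3 -m creep '[[-1,[-0.2,0,0],0],[-1,[-0.5,0,0],0],[-1,[-0.8,0,0],0],[-1,[-0.8,0,0],0],[-1,[-0.8,0,0],0],[-1,[-0.8,0,0],0]]'; python3 tail.py e1; python3 -c "
from h import *
im,p=snap('scene','s7');t,q=snap('top','t7')
for P in [(506,173,34),(525,340,10),(490,29,41)]: print(proj(p,P),proj(q,P))
w=cv2.imread('pics/e1.png')
a=cv2.resize(cv2.imread('pics/s7.png')[40:160,170:330],(800,600),interpolation=3)
cv2.imwrite('pics/s7c.png',np.hstack([a,cv2.resize(w,(800,600))])[:, :])
cv2.imwrite('pics/s7c.png',cv2.resize(np.hstack([a,cv2.resize(w,(800,600))]),(800,300)))"
```

```text
clock: 21.1
eef_pos: [488.2, 11.6, 37.4]
eef_rot: [3.142, -0.0, 1.445]
wrist_force: [0.3, -0.3, 0.8]
finger_gap: 0.3
finger_force: 0.0
t 21.15 tcp [488.2  11.6  37.4] tailrow 224 w [25, 30] tail@41 [489.4  22.7] rel tool [11.1 -0.3 -3.6] F tool [0.84 0.36 0.09] shoe rows (np.int64(90), np.int64(128))
(np.float64(258.5394674334707), np.float64(80.72109523841681)) (np.float64(270.1207784030991), np.float64(165.20836174282564))
(np.float64(227.54333660561218), np.float64(110.98617561552471)) (np.float64(207.49054242784496), np.float64(161.65747647569697))
(np.float64(281.2448110193726), np.float64(62.641847420384636)) (np.float64(325.4463958593851), np.float64(169.22445671637664))
```

View pics/s7c.png

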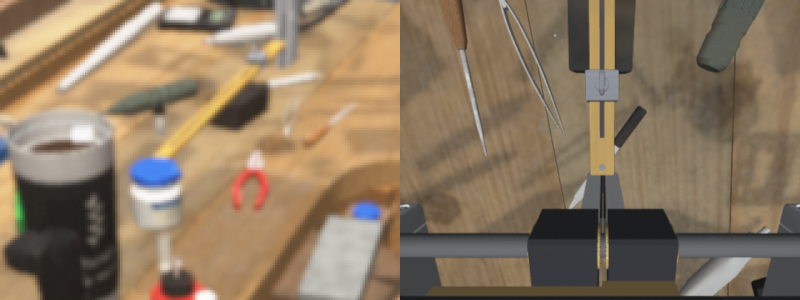

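The arm has tipped: in the right half the strip is wider and the tail overlaps the fingers at (601,175). The fingers had been holding the tail down, so I may have gone past balance by an unknown amount. I'll go round to the drop end and nudge the arm back in small steps, watching the tail from the scene camera.

```bash
python3 -m creep '[[-1,[-2,0,0],0],[-1,[-3,0,-1],0],[-1,[-3,0,-5],0],[-1,[-3,0,-10],0],[-1,[-3,0,-13],0],[-1,[2,0,-13],0],[-1,[7,0,-13],0],[-1,[12,0,-13],0],[-1,[17,0,-13],0],[-1,[22,0,-13],0],[-1,[27,0,-13],0],[-1,[32,0,-13],0]]' >/dev/null
python3 -m creep '[[-1,[3,0,0],0],[-1,[5.5,0,0],0],[-1,[5.5,0,0],0],[-1,[5.5,0,0],0]]' >/dev/null
cat > sc.py <<'E'
from h import *
import sys
im,p=snap('scene',sys.argv[1]); s=manip.read_state()
m=beamfit(im,p,box=(225,40,300,105)); n,l,st,c=cv2.connectedComponentsWithStats(m)
i=1+np.argmax(st[1:,4]); r,cc=np.where(l==i)
print('t',round(s['clock'],2),s['eef_pos'].round(1),'F',s['wrist_force'].round(2),'scene box',st[i],'tailtop',r.min(),cc[r==r.min()].mean(),'right',cc.max(),r[cc==cc.max()].mean())
P=np.column_stack([cc,r]);
for k in (250,260,270): print(k, r[cc==k].mean().round(2) if (cc==k).any() else None,end=' ')
print()
E
python3 - <<'E'
from h import *
im,p=snap('top','t8'); m=beamfit(im,p,box=(195,140,365,185)); n,l,st,c=cv2.connectedComponentsWithStats(m); print(st[1:][st[1:,4]>20])
sp=manip.camera_params('scene'); print('pred level',proj(sp,(490,29,41)),'tipped',proj(sp,(490,24,66)))
im=cv2.imread('pics/s7.png')[:,:,::-1].copy(); 
to(530,372,20,1.446)
E
python3 sc.py s8
```

```text
[[286 141  20  11 110]
 [239 159  62  11 410]
 [325 159  16   3  23]
 [308 163  19   9 144]]
pred level (np.float64(281.2448110193726), np.float64(62.641847420384636)) tipped (np.float64(281.94579425643303), np.float64(54.26573642116361))
shift cm [-1.14 -0.39 14.77] turn -0.02 t 22.9 [535.3 382.8 167.7] [-3.142  0.     1.444] F [ 1.41  0.04 -0.52] j [ 0.57  0.58  1.24 -0.    1.32  0.69]
t 22.95 [535.5 382.6 167.8] F [ 0.11 -0.22  1.  ] scene box [273  72  27  33 449] tailtop 72 299.0 right 299 87.5
250 None 260 None 270 None
```

Run:
```python
from h import *
im=cv2.imread('pics/s8.png'); h=cv2.cvtColor(im,cv2.COLOR_BGR2HSV); p=manip.camera_params('scene')
for y,z in ((40,62),(100,53),(140,47),(173,41),(220,32)):
    x=486+.1255*y; u,v=proj(p,(x,y,z)); u=int(round(u))
    print(y,u,round(v,1),[tuple(int(a) for a in h[r,u]) for r in range(int(v)-6,int(v)+8)])
```

```text
40 280 57.1 [(13, 10, 236), (16, 20, 218), (17, 28, 182), (17, 47, 153), (18, 93, 168), (19, 122, 216), (22, 130, 240), (23, 138, 244), (22, 146, 239), (20, 151, 223), (19, 139, 192), (18, 118, 169), (17, 103, 164), (17, 96, 167)]
100 270 66.2 [(15, 47, 172), (12, 24, 180), (0, 8, 183), (0, 8, 166), (13, 32, 144), (17, 87, 162), (19, 120, 196), (19, 133, 219), (20, 142, 227), (20, 149, 224), (19, 149, 209), (18, 141, 183), (18, 123, 149), (16, 97, 110)]
140 264 72.6 [(18, 98, 211), (18, 98, 211), (18, 102, 213), (19, 111, 220), (21, 124, 229), (22, 129, 232), (21, 132, 231), (21, 136, 232), (21, 142, 233), (20, 151, 227), (19, 155, 196), (18, 145, 153), (17, 118, 112), (14, 77, 89)]
173 258 78.4 [(17, 98, 198), (17, 101, 197), (18, 109, 202), (19, 121, 210), (19, 132, 218), (19, 136, 220), (20, 138, 225), (20, 139, 231), (21, 143, 233), (20, 150, 223), (20, 152, 186), (19, 146, 138), (18, 126, 97), (16, 96, 72)]
220 250 87.0 [(17, 114, 172), (18, 121, 188), (19, 128, 210), (19, 132, 224), (20, 134, 227), (20, 136, 227), (21, 137, 231), (21, 143, 232), (20, 149, 223), (19, 145, 197), (18, 128, 180), (18, 107, 186), (18, 99, 200), (18, 99, 208)]
```

```bash
cat > sc.py <<'E'
from h import *
import sys
def tilt(im,p):
    h=cv2.cvtColor(im,cv2.COLOR_RGB2HSV); out=[]
    m=cv2.inRange(h,(18,115,175),(26,255,255))
    for y in range(40,240,6):
        a=np.array(proj(p,(486+.1255*y,y,42))); u=int(round(a[0])); v=int(a[1])
        r=np.where(m[v-12:v+8,u])[0]
        if 4<=len(r)<=9: out.append((y,v-12+r.mean()-a[1]))
    o=np.array(out); k=np.polyfit(o[:,0],o[:,1],1); g=np.abs(np.polyval(k,o[:,0])-o[:,1])<1.5
    return np.polyfit(o[g,0],o[g,1],1), len(o), g.sum()
if __name__=='__main__':
    im,p=snap('scene',sys.argv[1]); s=manip.read_state()
    k,n,g=tilt(im,p); print('t',round(s['clock'],2),s['eef_pos'].round(1),'F',s['wrist_force'].round(2),'off@40,220',np.polyval(k,[40,220]).round(1),n,g)
E
python3 - <<'E'
import cv2; from h import *; from sc import tilt
p=manip.camera_params('scene')
print(tilt(cv2.imread('pics/s8.png')[:,:,::-1].copy(),p))
E
python3 -m creep '[[-1,[-0.3,-0.35,5],0],[-1,[-0.3,-0.35,10],0],[-1,[-0.3,-0.35,13],0],[-1,[-0.3,-0.35,14.4],0],[-1,[-0.3,-0.35,14.4],0],[-1,[-0.3,-0.35,14.4],0]]'
python3 sc.py s9
python3 - <<'E'
from h import *
im,p=snap('wrist','w9'); print(proj(p,(529,343,13)),proj(p,(532,380,6)))
h=cv2.cvtColor(im,cv2.COLOR_RGB2HSV); m=beamfit(im,p); n,l,s,c=cv2.connectedComponentsWithStats(m); print(s[1:][s[1:,4]>60])
E
```

```text
(array([ 0.04487501, -6.94259438]), 30, np.int64(28))
clock: 23.55
eef_pos: [532.4, 381.2, 25.4]
eef_rot: [3.14, -0.002, 1.444]
wrist_force: [0.4, -0.4, 0.1]
finger_gap: 0.4
finger_force: 0.0
t 23.6 [532.5 381.5  25.8] F [0.4  0.16 0.33] off@40,220 [-5.2  3. ] 30 28
(np.float64(261.3282810621129), np.float64(281.0766329264136)) (np.float64(258.9263930870855), np.float64(227.86274138151606))
[[253 316  14  51 369]]
```

```bash
echo "    sys.exit(int(np.polyval(k,40)>-3))" >> sc.py
python3 -m creep '[[-1,[0,0.2,0.7],0],[-1,[-1,0.2,0.7],0],[-1,[-2,0.2,0.7],0],[-1,[-2.3,0.2,0.7],0],[-1,[-2.3,0.2,0.7],0]]' >/dev/null; python3 sc.py f0 &&
python3 -m creep '[[-1,[-0.3,0,0],0],[-1,[-0.6,0,0],0],[-1,[-0.75,0,0],0],[-1,[-0.9,0,0],0],[-1,[-0.9,0,0],0],[-1,[-0.5,0,0],0],[-1,[-0.3,0,0],0],[-1,[-0.3,0,0],0]]' >/dev/null; python3 sc.py f1 &&
python3 -m creep '[[-1,[-0.3,0,0],0],[-1,[-0.6,0,0],0],[-1,[-0.75,0,0],0],[-1,[-0.9,0,0],0],[-1,[-0.9,0,0],0],[-1,[-0.5,0,0],0],[-1,[-0.3,0,0],0],[-1,[-0.3,0,0],0]]' >/dev/null; python3 sc.py f2 &&
python3 -m creep '[[-1,[-0.3,0,0],0],[-1,[-0.6,0,0],0],[-1,[-0.75,0,0],0],[-1,[-0.9,0,0],0],[-1,[-0.9,0,0],0],[-1,[-0.5,0,0],0],[-1,[-0.3,0,0],0],[-1,[-0.3,0,0],0]]' >/dev/null; python3 sc.py f3
python3 - <<'E'
from h import *
for f in ('w9',): pass
im,p=snap('wrist','f3w'); m=beamfit(im,p,box=(235,200,290,384)); n,l,s,c=cv2.connectedComponentsWithStats(m); print(s[1:][s[1:,4]>60])
E
```

```text
t 24.2 [530.8 357.8  16.7] F [ 1.02 -0.17  0.67] off@40,220 [-5.7  4. ] 30 28
t 25.05 [530.1 355.2  16.2] F [ 0.01 -0.13 -0.37] off@40,220 [-5.9  4.2] 30 27
t 25.9 [529.7 352.2  16.3] F [ 0.33 -0.4  -0.63] off@40,220 [-6.   4.2] 29 27
t 26.75 [529.4 349.2  16.3] F [ 0.14 -0.39 -0.4 ] off@40,220 [-6.1  4.4] 30 28
[[253 316  14  51 352]]
```

```bash
python3 -m creep '[[-1,[-0.3,0,-0.15],0],[-1,[-0.6,0,-0.15],0],[-1,[-0.75,0,-0.15],0],[-1,[-0.9,0,-0.15],0],[-1,[-0.9,0,-0.15],0],[-1,[-0.5,0,-0.15],0],[-1,[-0.3,0,-0.15],0],[-1,[-0.3,0,-0.15],0]]' >/dev/null; python3 sc.py g1 &&
python3 -m creep '[[-1,[-0.3,0,0],0],[-1,[-0.6,0,0],0],[-1,[-0.75,0,0],0],[-1,[-0.9,0,0],0],[-1,[-0.9,0,0],0],[-1,[-0.5,0,0],0],[-1,[-0.3,0,0],0],[-1,[-0.3,0,0],0]]' >/dev/null; python3 sc.py g2 &&
python3 -m creep '[[-1,[-0.3,0,0],0],[-1,[-0.6,0,0],0],[-1,[-0.75,0,0],0],[-1,[-0.9,0,0],0],[-1,[-0.9,0,0],0],[-1,[-0.5,0,0],0],[-1,[-0.3,0,0],0],[-1,[-0.3,0,0],0]]' >/dev/null; python3 sc.py g3 &&
python3 -m creep '[[-1,[-0.3,0,0],0],[-1,[-0.6,0,0],0],[-1,[-0.75,0,0],0],[-1,[-0.9,0,0],0],[-1,[-0.9,0,0],0],[-1,[-0.5,0,0],0],[-1,[-0.3,0,0],0],[-1,[-0.3,0,0],0]]' >/dev/null; python3 sc.py g4
python3 - <<'E'
from h import *
def ext(f):
    im=cv2.imread('pics/'+f)[:,:,::-1].copy(); m=beamfit(im,None,box=(195,140,365,185))
    n,l,st,c=cv2.connectedComponentsWithStats(m); return st[1:][st[1:,4]>20].tolist()
snap('top','tg'); print(ext('t8.png'),ext('tg.png'))
im=cv2.imread('pics/top0.png')
cv2.imwrite('pics/cmp2.png',np.vstack([cv2.resize(cv2.imread('pics/'+f)[125:205,195:365],(800,300),interpolation=3) for f in('t8.png','tg.png')]))
E
```

```text
t 27.65 [529.  346.2  17.7] F [-1.21 -0.22  0.33] off@40,220 [-5.7  4.1] 29 28
t 28.5 [528.7 343.3  17.8] F [-0.15  0.09  0.16] off@40,220 [-5.7  4.1] 30 29
t 29.35 [528.2 340.3  17.8] F [ 0.05 -0.38 -0.54] off@40,220 [-5.8  4.2] 30 29
t 30.2 [527.8 337.3  17.8] F [0.86 0.16 0.36] off@40,220 [-3.1  3.8] 27 25
[[286, 141, 20, 11, 110], [239, 159, 62, 11, 410], [325, 159, 16, 3, 23], [308, 163, 19, 9, 144]] [[286, 141, 20, 10, 117], [249, 159, 61, 14, 406], [328, 159, 13, 3, 22], [317, 166, 26, 8, 142]]
```

View pics/cmp2.png

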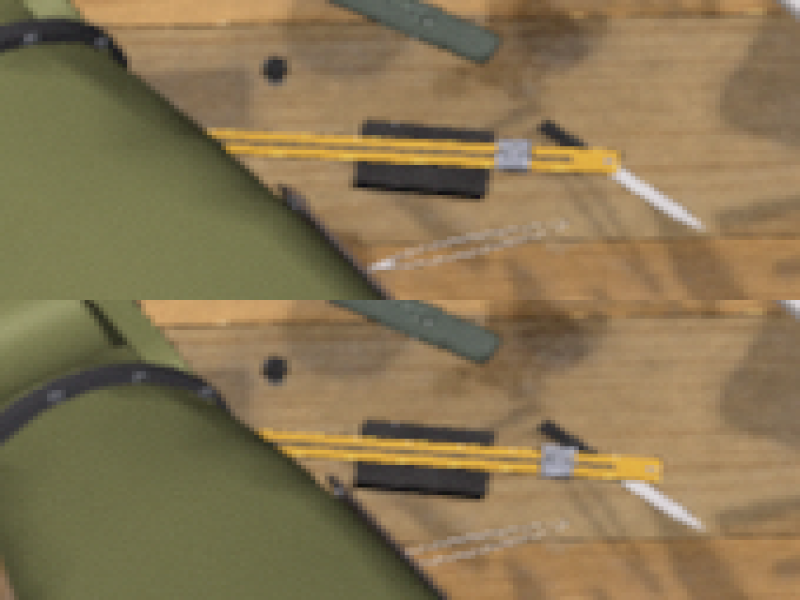

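Run:
```python
from h import *
from sc import *
p=manip.camera_params('scene')
for f in ('s8','g3','g4'):
    im=cv2.imread('pics/%s.png'%f)[:,:,::-1].copy(); h=cv2.cvtColor(im,cv2.COLOR_RGB2HSV); m=cv2.inRange(h,(18,115,175),(26,255,255)); o=[]
    for y in range(-20,240,12):
        a=np.array(proj(p,(486+.1255*y,y,42))); u=int(round(a[0])); v=int(a[1]); r=np.where(m[v-12:v+8,u])[0]
        o.append((y,len(r),round(v-12+r.mean()-a[1],1) if len(r) else None))
    print(f,o)
```

```text
s8 [(-20, 0, None), (-8, 0, None), (4, 0, None), (16, 4, np.float64(-3.5)), (28, 4, np.float64(-4.7)), (40, 6, np.float64(-5.0)), (52, 7, np.float64(-4.7)), (64, 2, np.float64(-7.4)), (76, 0, None), (88, 5, np.float64(-0.5)), (100, 6, np.float64(-1.3)), (112, 6, np.float64(-1.6)), (124, 7, np.float64(-1.4)), (136, 7, np.float64(-0.8)), (148, 7, np.float64(-0.1)), (160, 8, np.float64(-0.0)), (172, 8, np.float64(0.6)), (184, 8, np.float64(1.2)), (196, 7, np.float64(2.2)), (208, 8, np.float64(2.3)), (220, 8, np.float64(2.8)), (232, 7, np.float64(3.8))]
g3 [(-20, 0, None), (-8, 0, None), (4, 3, np.float64(-5.9)), (16, 4, np.float64(-5.5)), (28, 5, np.float64(-6.2)), (40, 5, np.float64(-6.5)), (52, 0, None), (64, 3, np.float64(-1.9)), (76, 5, np.float64(-2.2)), (88, 8, np.float64(-3.0)), (100, 9, np.float64(-2.8)), (112, 7, np.float64(-2.1)), (124, 7, np.float64(-1.4)), (136, 7, np.float64(-0.8)), (148, 8, np.float64(-0.6)), (160, 8, np.float64(-0.0)), (172, 5, np.float64(1.7)), (184, 4, np.float64(3.2)), (196, 4, np.float64(3.7)), (208, 4, np.float64(4.3)), (220, 5, np.float64(4.3)), (232, 5, np.float64(4.8))]
g4 [(-20, 0, None), (-8, 4, np.float64(-1.2)), (4, 5, np.float64(-1.9)), (16, 7, np.float64(-3.0)), (28, 7, np.float64(-3.2)), (40, 2, np.float64(-6.0)), (52, 0, None), (64, 4, np.float64(0.6)), (76, 5, np.float64(-0.2)), (88, 7, np.float64(-0.5)), (100, 7, np.float64(-0.8)), (112, 7, np.float64(-1.1)), (124, 7, np.float64(-0.4)), (136, 7, np.float64(0.2)), (148, 7, np.float64(-0.1)), (160, 7, np.float64(0.5)), (172, 4, np.float64(2.6)), (184, 3, np.float64(2.7)), (196, 4, np.float64(2.7)), (208, 4, np.float64(3.3)), (220, 4, np.float64(4.8)), (232, 5, np.float64(4.8))]
```

The upper crop shows the tipped arm, its tail at (620,160). In the lower crop the tail has moved to (661,468 − 300) and the block is unchanged. The arm looks close to level, so I'll re-measure against the known level scene.

```bash
python3 sc.py g5; python3 -m creep '[[-1,[0.5,0,0],0],[-1,[1,0,0],0],[-1,[1,0,0],0]]' >/dev/null; python3 sc.py g6
python3 - <<'E'
from h import *
from sc import *
p=manip.camera_params('scene')
for f in ('scene0','g5','g6'):
    im=cv2.imread('pics/%s.png'%f)[:,:,::-1].copy(); h=cv2.cvtColor(im,cv2.COLOR_RGB2HSV); m=cv2.inRange(h,(18,115,175),(26,255,255)); o=[]
    for y in range(-44,172,12):
        a=np.array(proj(p,(486+.1255*y,y,42))); u=int(round(a[0])); v=int(a[1]); r=np.where(m[v-12:v+8,u])[0]
        o.append((y,len(r),round(float(v-12+r.mean()-a[1]),1) if len(r) else None))
    print(f,o)
E
```

```text
t 30.3 [527.9 337.2  17.8] F [ 0.37 -0.08  1.24] off@40,220 [-0.3  2.7] 22 21
t 30.65 [529.1 347.5  17.8] F [0.31 0.25 0.04] off@40,220 [-3.9  3.7] 26 24
scene0 [(-44, 5, 1.7), (-32, 7, 1.6), (-20, 5, 0.5), (-8, 1, -2.7), (4, 0, None), (16, 3, 3.0), (28, 4, 2.3), (40, 6, 2.0), (52, 7, 1.3), (64, 7, 1.1), (76, 7, 0.8), (88, 6, 1.0), (100, 6, 0.7), (112, 5, 0.9), (124, 6, 1.1), (136, 6, 0.7), (148, 6, 0.4), (160, 6, 1.0)]
g5 [(-44, 0, None), (-32, 0, None), (-20, 0, None), (-8, 4, 1.8), (4, 5, 1.1), (16, 7, 1.0), (28, 7, -0.2), (40, 0, None), (52, 0, None), (64, 4, 2.6), (76, 5, 1.8), (88, 5, 0.5), (100, 6, 0.7), (112, 6, 0.4), (124, 6, 1.1), (136, 6, 0.7), (148, 6, 0.4), (160, 6, 1.0)]
g6 [(-44, 0, None), (-32, 0, None), (-20, 0, None), (-8, 3, -1.7), (4, 5, -2.9), (16, 6, -3.5), (28, 7, -4.2), (40, 1, -6.5), (52, 0, None), (64, 4, -0.4), (76, 6, -0.7), (88, 7, -1.5), (100, 7, -1.8), (112, 7, -1.1), (124, 7, -0.4), (136, 6, -0.3), (148, 7, -0.1), (160, 7, 0.5)]
```

```bash
python3 -m creep '[[-1,[0.5,0,0],0],[-1,[1,0,0],0],[-1,[1,0,0],0],[-1,[1,0,0],0],[-1,[1,0,0],0],[-1,[1,0,0],0]]' >/dev/null; python3 sc.py g7;  python3 sc.py g8
python3 - <<'E'
from h import *
from sc import *
p=manip.camera_params('scene')
for f in ('g3','g7','g8'):
    im=cv2.imread('pics/%s.png'%f)[:,:,::-1].copy(); h=cv2.cvtColor(im,cv2.COLOR_RGB2HSV); m=cv2.inRange(h,(18,115,175),(26,255,255)); o=[]
    for y in range(-20,130,12):
        a=np.array(proj(p,(486+.1255*y,y,42))); u=int(round(a[0])); v=int(a[1]); r=np.where(m[v-12:v+8,u])[0]
        o.append((y,len(r),round(float(v-12+r.mean()-a[1]),1) if len(r) else None))
    print(f,o)
E
```

```text
t 31.3 [530.5 356.9  17.9] F [ 0.67 -0.4  -0.24] off@40,220 [-2.   2.8] 27 25
t 31.35 [530.5 356.9  17.9] F [-0.02 -0.7   0.79] off@40,220 [-1.8  2.5] 27 23
g3 [(-20, 0, None), (-8, 0, None), (4, 3, -5.9), (16, 4, -5.5), (28, 5, -6.2), (40, 5, -6.5), (52, 0, None), (64, 3, -1.9), (76, 5, -2.2), (88, 8, -3.0), (100, 9, -2.8), (112, 7, -2.1), (124, 7, -1.4)]
g7 [(-20, 0, None), (-8, 3, -0.7), (4, 5, -1.9), (16, 7, -2.0), (28, 6, -2.7), (40, 1, -5.5), (52, 0, None), (64, 4, 0.6), (76, 6, 0.3), (88, 7, -0.5), (100, 7, -0.8), (112, 6, -0.6), (124, 6, 0.1)]
g8 [(-20, 0, None), (-8, 4, -0.2), (4, 5, -0.9), (16, 6, -1.5), (28, 7, -2.2), (40, 0, None), (52, 0, None), (64, 4, 1.6), (76, 5, 0.8), (88, 7, -0.5), (100, 7, -0.8), (112, 7, -0.1), (124, 6, 0.1)]
```

It rocked on the edge and is settling level, so balance is within about 3 mm. I'll go back to the tail for a small final push.

```bash
python3 -m creep '[[-1,[1,0,-3],0],[-1,[1,0,-8],0],[-1,[0,0,-13],0],[-1,[-4,0,-14],0],[-1,[-9,0,-14],0],[-1,[-14,0,-14],0],[-1,[-19,0,-14],0],[-1,[-24,0,-14],0],[-1,[-29,0,-14],0],[-1,[-34,0,-14],0],[-1,[-38.5,0,-14],0],[-1,[-38.5,0,-14],0]]' >/dev/null
python3 -m creep '[[-1,[0,0,0],0],[-1,[0,0,5],0],[-1,[0,0,9],0],[-1,[0,0,12],0],[-1,[0,0,12],0],[-1,[0,0,12],0]]'
python3 tail.py h1
python3 - <<'E'
from h import *
im=cv2.imread('pics/h1.png')[:,:,::-1].copy(); p=manip.camera_params('wrist')
m=beamfit(im,p,box=(215,20,300,262))
for v in range(30,230,14):
    q=np.where(m[v])[0]
    if len(q): print(v,q.min(),q.max(),end=' | ')
E
```

```text
clock: 33.15
eef_pos: [482.5, -24.0, 38.6]
eef_rot: [-3.141, -0.0, 1.446]
wrist_force: [0.6, -0.4, 0.2]
finger_gap: 0.4
finger_force: 0.0
t 33.2 tcp [483.  -24.2  39.4] tailrow 193 w [20, 28] tail@41 [485.7   6. ] rel tool [30.3 -1.1 -1.6] F tool [ 0.06  0.26 -0.08] shoe rows (np.int64(70), np.int64(106))
30 244 275 | 44 244 274 | 58 244 274 | 114 245 273 | 128 245 273 | 142 245 272 | 156 245 272 | 170 245 272 | 184 245 271 |
```

```bash
python3 -m creep '[[-1,[0.8,0,0.1],0],[-1,[1.5,0,0.1],0],[-1,[1.9,0,0.1],0],[-1,[2.1,0,0.1],0],[-1,[2.25,0,0.1],0],[-1,[2.4,0,0.1],0],[-1,[2.5,0,0.1],0],[-1,[2.5,0,0.1],0],[-1,[2.2,0,0.1],0],[-1,[1.5,0,0.1],0],[-1,[1.0,0,0.1],0],[-1,[1.0,0,0.1],0]]' >/dev/null; python3 sc.py i1; python3 -m creep '[[-1,[0,0,0],0],[-1,[0,0,0],0],[-1,[0,0,0],0],[-1,[0,0,0],0],[-1,[0,0,0],0],[-1,[0,0,0],0]]' >/dev/null; python3 sc.py i2; python3 tail.py i3
```

```text
t 34.45 [483.3 -15.4  36.9] F [ 0.34 -0.2  -0.5 ] off@40,220 [-4.   2.7] 29 29
t 35.1 [483.3 -15.   36.9] F [ 0.05 -1.17 -0.1 ] off@40,220 [-5.3  3. ] 29 28
t 35.15 tcp [483.3 -15.   36.9] tailrow 215 w [31, 32] tail@41 [485.2   2. ] rel tool [17.1 -0.3 -4.1] F tool [-0.11  0.56  0.08] shoe rows (np.int64(70), np.int64(111))
```

The arm has tipped again and rests with the same offsets as before. I'll go above the strip behind the hanger, then measure the edge and the shoe from close by.

```bash
python3 -m creep '[[-1,[0,0,-4],0],[-1,[0,0,-8.3],0],[-1,[0,0,-8.3],0],[-1,[3,0,-8.3],0],[-1,[5.5,0,-8.3],0],[-1,[5.5,0,-8.3],0],[-1,[5.5,0,-8.3],0]]'
cat > ed.py <<'E'
from h import *
import sys
im,p=snap('wrist',sys.argv[1]); s=manip.read_state(); T=R.from_euler('xyz',s['eef_rot']).as_matrix()
g=cv2.cvtColor(im,cv2.COLOR_RGB2GRAY).astype(float); E=[]
for y in (173,):
    for lat in (-18,-16,-14,14,16,18):
        prof=[];ys=np.arange(150,195,.5)
        for yy in ys:
            X=np.array([486.5+.1255*yy+lat, yy-.13*lat, 34]); u,v=proj(p,X); prof.append(cv2.getRectSubPix(g.astype(np.float32),(1,1),(u,v))[0,0] if 0<=v<384 else np.nan)
        d=np.gradient(cv2.GaussianBlur(np.array(prof)[:,None],(1,9),0)[:,0]); k=np.nanargmax(d); E.append((lat,ys[k],round(float(d[k]),1)))
print('edge y (centreline)',E)
hsv=cv2.cvtColor(im,cv2.COLOR_RGB2HSV); m=beamfit(im,p); 
ye=float(np.median([e[1] for e in E])) if len(sys.argv)<3 else float(sys.argv[2])
# shoe rows: yellow absent along strip side lines
th=.177; out=[]
for lat in (-6,6):
  pr=[]
  for sy in np.arange(-160,30,1.):
    X=np.array([486.5+.1255*(ye+sy)+lat,ye+sy,41.1-.179*sy]); u,v=proj(p,X); ok=0<=v<383 and 0<=u<511
    pr.append((sy,int(m[int(round(v)),int(round(u))]>0) if ok else -1))
  out.append(''.join('#' if b==1 else '.' if b==0 else '-' for a,b in pr))
print('from -160 (1/mm):');print(*out,sep='\n')
print('tcp',s['eef_pos'].round(1),'t',round(s['clock'],2),'y from edge',((s['eef_pos'][1]-ye)/.992).round(1))
E
python3 ed.py j1
```

```text
clock: 35.85
eef_pos: [490.1, 39.6, 119.5]
eef_rot: [-3.141, 0.0, 1.446]
wrist_force: [-0.4, -1.1, 0.3]
finger_gap: 0.7
finger_force: 0.0
edge y (centreline) [(-18, np.float64(172.0), 12.5), (-16, np.float64(172.0), 13.4), (-14, np.float64(171.5), 14.8), (14, np.float64(171.5), 10.3), (16, np.float64(171.5), 10.9), (18, np.float64(171.5), 11.2)]
from -160 (1/mm):
........................#########################..................####################################################################################################################-------
.....................###########...........####...................####################################################################################################################--------
tcp [490.1  39.2 119.5] t 35.9 y from edge -133.4
```

```bash
python3 -m creep '[[-1,[0,0,2],0],[-1,[0,0,3.5],0],[-1,[0,0,3.6],0],[-1,[0,0,3.6],0],[-1,[0.6,0,3.71],0],[-1,[1.2,0,3.81],0],[-1,[1.8,0,3.92],0],[-1,[2.4,0,4.03],0],[-1,[3.0,0,4.14],0],[-1,[3.6,0,4.24],0],[-1,[4.2,0,4.35],0],[-1,[4.2,0,4.35],0]]'
python3 ed.py k1 171.7; python3 sc.py k2
```

```text
clock: 37.1
eef_pos: [495.5, 81.9, 76.2]
eef_rot: [-3.141, -0.0, 1.446]
wrist_force: [-0.3, -0.0, 0.1]
finger_gap: 0.5
finger_force: 0.0
edge y (centreline) [(-18, np.float64(172.0), 13.6), (-16, np.float64(172.0), 13.5), (-14, np.float64(172.0), 14.4), (14, np.float64(171.5), 12.7), (16, np.float64(171.5), 13.6), (18, np.float64(171.5), 13.9)]
from -160 (1/mm):
#...##.##....###.#####...........................................................................#############################################################################################
................................................................................................##############################################################################################
tcp [495.5  81.6  76.3] t 37.15 y from edge -90.9
t 37.2 [495.5  81.4  76.3] F [-0.34 -0.24  0.13] off@40,220 [-4.6  3. ] 29 28
```

```bash
python3 -m creep '[[-1,[0.6,0,0.11],0],[-1,[1.2,0,0.21],0],[-1,[1.8,0,0.32],0],[-1,[2.4,0,0.43],0],[-1,[3.0,0,0.54],0],[-1,[3.6,0,0.64],0],[-1,[4.2,0,0.75],0],[-1,[4.8,0,0.86],0],[-1,[5.4,0,0.97],0],[-1,[6.0,0,1.07],0],[-1,[6.5,0,1.16],0],[-1,[6.5,0,1.16],0]]'
python3 ed.py l1 171.7; python3 sc.py l2
```

```text
clock: 38.4
eef_pos: [503.6, 146.3, 64.6]
eef_rot: [-3.141, -0.0, 1.445]
wrist_force: [-0.3, -1.0, -0.1]
finger_gap: 0.7
finger_force: 0.0
edge y (centreline) [(-18, np.float64(179.5), 18.2), (-16, np.float64(179.5), 16.4), (-14, np.float64(179.5), 16.8), (14, np.float64(179.0), 15.6), (16, np.float64(179.0), 16.0), (18, np.float64(178.5), 15.5)]
from -160 (1/mm):
-----------------------..............................#############...##.#.#..###..###.............................................................................############################
----------------------......................................................................................................................#...................##############################
tcp [503.6 146.   64.7] t 38.45 y from edge -25.9
t 38.5 [503.6 145.8  64.7] F [ 0.26 -0.14 -0.17] off@40,220 [-4.8  3.4] 27 27
```

```bash
python3 -m creep '[[-1,[0.4,0,0.07],0],[-1,[0.7,0,0.13],0],[-1,[0.8,0,0.14],0],[-1,[0.8,0,0.14],0],[-1,[0.8,0,0.14],0],[-1,[-0.5,0,0],0],[-1,[-3,0,-3],0],[-1,[-7,0,-6],0],[-1,[-7,0,-6],0],[-1,[-7,0,-6],0]]'
python3 ed.py m1 171.7; python3 sc.py m2
python3 - <<'E'
from h import *
im=cv2.imread('pics/m1.png'); p=manip.camera_params('wrist')
u,v=proj(p,(507.6,171.7,41)); print(u,v); u,v=int(u),int(v)
y0,y1,x0,x1=max(0,v-45),v+45,u-60,u+60
cv2.imwrite('pics/m1c.png',cv2.resize(im[y0:y1,x0:x1],(800,600),interpolation=3)); print(y0,x0)
E
```

```text
clock: 39.5
eef_pos: [495.0, 75.3, 125.2]
eef_rot: [3.14, -0.0, 1.443]
wrist_force: [0.4, 0.3, -1.3]
finger_gap: 0.0
finger_force: 0.0
edge y (centreline) [(-18, np.float64(172.0), 12.0), (-16, np.float64(172.5), 12.1), (-14, np.float64(172.5), 13.3), (14, np.float64(171.5), 11.7), (16, np.float64(171.5), 12.3), (18, np.float64(171.5), 13.3)]
from -160 (1/mm):
.......................................................################################################################################################.....................##################
....................................................................................................##################################################....................####################
tcp [494.6  76.  124.4] t 39.55 y from edge -96.5
t 39.6 [494.5  76.4 124. ] F [ 0.04  0.34 -0.66] off@40,220 [-5.2  3.2] 27 26
261.0125177566722 83.76244262781881
38 201
```

View pics/m1c.png

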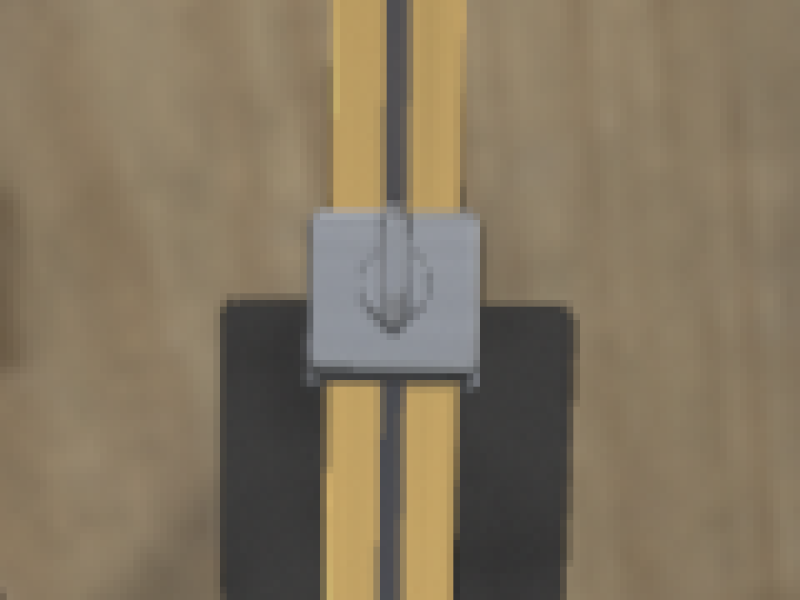

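The crop shows the hanger shoe, rows 210–378, straddling the block's end edge at about row 303, with its eye at (395,280). It works out to within about 1 mm of the edge, well inside the 6 mm limit. I'll let everything settle and hand in.

```bash
python3 -m creep '[[-1,[0,0,-2],0],[-1,[0,0,-3],0],[-1,[0,0,-3],0],[-1,[0,0,-3],0],[-1,[0,0,-3],0],[-1,[0,0,-3],0]]' >/dev/null; python3 sc.py n1; python3 -c "
from cell import manip
print(manip.sign_off())"
```

```text
t 40.25 [494.7  76.3 154.2] F [0.18 0.17 0.05] off@40,220 [-5.2  3.2] 28 26
the job is handed in; nothing more can be done
None
```

The job is handed in at about 40 s, with no verdict returned: the jar stands upright clear of the arm, and the arm rests tipped over the block's edge a few mm past balance (I pushed too far at first and nudged it back from the drop end), with the hanger measured within about 1 mm of the edge.

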